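Register a hand printing block in the corner of the print jig

TASK

Pick up the wooden printing block by its bar handle, and set it flat on the paper in the print jig with its red-painted corner in the corner between the two stops. Press it gently against both stops at once, touching each along its side, and finish like that: the program ends still gripping the handle and holding the block against both stops. Leave the jar, the can and the paint bottles where they are.

Things in the scene. Friction and masses are not known exactly. Their poses are not given: they have to be found in the camera images.
- block_handle (a point): Centre of the printing block's bar handle, 50 mm above the block's underside and central on the base; axes are the block's, z up. The handle is a brown wooden bar 20 mm thick (block x), 64 mm long (block y), 44 mm high, from 28 to 72 mm above the underside. The base is 80 mm (x) by 110 mm (y) by 28 mm high.
- block_mark (a point): The block's bottom corner beneath the red square: at x +40 mm, y +55 mm, z -50 mm from block_handle in the block's axes (same axes).
- jig_corner (a point): The inner corner where the two stops meet, at the jig board's top face, 12 mm above the table. Axes are the jig's, z up: the long stop's inner face is the plane x = 0, the short stop's is y = 0; the open board with thin white paper lies at negative x and y. Block seated: its x and y axes point as the jig's, block_mark is at this point.
- jig: The fixed jig: plywood board 200 (x) by 220 (y) by 12 mm with its two stops; origin at the centre of the board's underside, on the table; jig_corner is at x +70, y +85, z +12 mm from it. Board, stops and the thin white paper are smooth and slippery (friction about 0.3).
- long_stop: Dark wood bar fixed on the jig, 20 mm thick, 200 mm long along the jig's y, rising 14 mm above the board; rigid. It takes the block's long (110 mm) side at block x +40 mm. Origin is that of the jig.
- short_stop: Dark wood bar fixed on the jig, 20 mm thick, 130 mm long along the jig's x, rising 14 mm above the board; rigid. It takes the block's short (80 mm) side at block y +55 mm. Origin is that of the jig.
- block: The loose printing block, about 0.25 kg, standing on the table at the start: pale wooden base 80 x 110 x 28 mm with a smooth grey lino face underneath, bar handle on top. Origin at the centre of its underside, 50 mm below block_handle. A red square, 24 mm, is painted on top of the base at its +x +y corner.
- jar: Bystander: white jar with black lid, 76 mm across, 60 mm high, upright beyond the block; origin at the centre of its underside.
- can: Bystander: white and blue can, 52 mm across, 170 mm high, upright at the far middle of the work area; origin at the centre of its underside.
- red_paint: Bystander: red paint bottle, 36 mm across, 85 mm high, upright on the robot's side; origin at the centre of its underside.
- yellow_paint: Bystander: yellow paint bottle, same size, near the red one; origin at the centre of its underside.
Things that resemble listed ones, but are neither listed nor needed, are in the scene too. Of the things like the block, leave any that is purple; of the rest the larger one is meant.

How it is judged:
On the way:
1. the block is lifted clear of table and jig, hanging from the gripper (height (world z) of block above 0.03 m and contact force between block and the fingers above 1 N), for 0.2 s.
At the end, for the whole second after the job is handed in: For the last second the block lies flat on the jig board, red corner within 3 mm of the corner of the stops, square within 0.04 rad, pressing each stop with 1 to 40 N, still and held by the fingers; bystanders within 25 mm of their starts (x of block_mark in the frame of jig_corner between -0.003 and 0.003 m and y of block_mark in the frame of jig_corner between -0.003 and 0.003 m and z of block_mark in the frame of jig_corner between -0.003 and 0.003 m and angle between the x axis of block and the x axis of jig, either way round below 0.04 rad and angle between block's own z axis and vertical below 0.04 rad and contact force between block and long_stop between 1 and 40 N and contact force between block and short_stop between 1 and 40 N and contact force between block and the fingers above 1 N and linear speed of block below 0.01 m/s and distance of each of jar, can, red_paint, yellow_paint from where it was at the start of the episode below 0.025 m); the arm keeps its last pose, push and grip.
It fails at once if a bystander is shoved or knocked over (distance of any of jar, can, red_paint, yellow_paint from where it was at the start of the episode above 0.025 m or angle between any of jar, can, red_paint, yellow_paint's own z axis and vertical above 0.5 rad).
It fails at once if the block is rammed against a stop with more than 60 N (contact force between block and long_stop above 60 N or contact force between block and short_stop above 60 N).
It also fails if it takes over 48 s, if anything falls off the work surface, if the arm or the gripper's body presses on something with over 40 N, if the wrist force passes 120 N, or if a joint passes its speed limit or range.

ROBOT

A 6-joint arm with a two-finger parallel gripper is mounted at the origin on the work surface. World frame = base frame: x ahead of the robot, y to its left, z up, the work surface at z = 0. Lengths are in m, angles in rad, forces in N, time in s.
With the tool pointing down it reaches from about 0.35 to 0.775 m from the base axis. Payload 5.5 kg.
Tool frame: the origin (TCP) lies between the finger pads; the fingertips stand 11 mm ahead of it and the grasp point (between the pads) lies 8 mm behind it (tips_ahead is the distance from the TCP to the fingertips, in m); z points along the fingers, y is the line along which they close (so a half turn about z gives the same grasp; the last joint's range is limited). The gripper opens to 85 mm and grips with 20 to 120 N. Pads are 22 mm wide; open, the fingers measure 114 mm over their backs; the gripper's body (76 mm by 85 mm) begins 54 mm behind the grasp point. The pads swing forward as they close: fully open they stand 13 mm farther back than shut.
Start: joints at [-1.262, 0.313, 0.046, 1.304, 0, 1.431], TCP at [0.249, -0.518, 0.242] pointing down, gripper open.
Joint ranges: [-2.76, 2.76], [-0.86, 1.69], [-1.03, 1.26], [-2.2, 2.34], [-1.47, 1.5], [-3.14, 3.14]. Speed limits (rad/s): [2.57, 2.57, 3.14, 3.14, 3.14, 3.14].

INTERFACE

Orientations are given as a unit quaternion [w, x, y, z].
In Python, from workcell import * gives the robot as it stands. The module is installed in compiled form; this text tells all that it offers.
- The arm moves only by the tool jog_arm, never from a script. Its argument "moves" is a list of rows, each an object with "fingers": the closure, from 0 (fully open) to 1 (shut); "slide": the shift along the tool's x, y, z in mm, a list of three; "angular": the turn, a rotation vector about the tool's x, y, z in degrees, a list of three. A call has 1 to 10 rows; each row is the pose to reach, as a shift and turn from the pose commanded when the call began, along the tool's axes at that moment; what a row does not reach only later rows make up. A row lasts 1/12 s, in which the tool goes at most 41.7 mm and 7.16 degrees, less where a joint would pass 70% of its speed; a pose out of reach is approached as far as the arm can. A call with a gripper value outside its range is refused whole. The fingers move at their own pace and stop on an object; "squeeze" is the grip in N (left out, the last holds). Time passes only in rows, so rows that repeat a pose let the fingers close. It gives the time, the measured TCP pose, the force, the opening and the grip force at its end, in the units of the state.
- get_state(): the state, without advancing time (a new reading comes with each control period).
- read_camera(name): name is "scene" or "top"; returns a dict with "color" (384x512x3 uint8, red, green, blue), "fovy" (degrees; the focal length in pixels is half the picture's height over the tangent of half this angle, whatever the lens; pixels are square), "cx", "cy" (the principal point, pixels), "world_from_camera" (4x4, takes a point from camera to world coordinates). Camera axes: x right, y down, z forward; pixel columns grow to the right and rows downward; lengths in m; the calibration is good to about 2 mm. A picture is of the moment at which its call begins. There is no depth.
- hand_in(): hands the job in; it is judged then, once.
Trained networks look in a picture, given as the dict that the camera call returned (one of the last four; its "shot" number tells which), for a name from the list of things; names that differ only in an ending like _2 or _b are one class to them, and where a whole thing is asked for, a point or a joint stands for the part that bears it (a point fixed in the world has none). Each returns a list of dicts, best first, with "p" (0 to 1); they miss things now and then, are a little off and sometimes report something else, mostly with a low value. They report only what shows in the picture. A call takes as long as a camera call. They do not tell look-alikes from the thing itself.
- look_for(target, picture): "point" ([column, row] in pixels, amid what is visible of it).
- tip_of(target, picture): "point" ([column, row] in pixels: a listed point, or the origin of a listed thing).
The state is a dict: "clock": time; "joint_pos": joint angles; "qvel": joint speeds; "tau": joint torques, N m; "tcp_pos": TCP position; "orientation": TCP orientation; "wrist_force": force on the tool from outside, world axes, zero at the start; "ft_torque": the same for the moment, N m; "finger_gap": finger opening in m; "grip_force": force on a finger pad.
Only numpy, scipy, OpenCV 4.12 (cv2) and the standard library are available. Lean on these libraries where they do the work, as an engineer would, in place of code of your own. Each camera call takes 0.05 s, during which the arm holds its last target. There are 200 camera calls.

## Working session

There is one attempt and no reset: what is moved stays moved. The work goes in short steps, Python scripts to look and compute and a tool call to move; the robot and the scene stay as the last step left them, time stands still between calls to the robot, and variables do not carry over. Pictures are saved under pics/ and viewed, at most 10 in all, crops included, and the job is handed in when it is done.

Besides the shell and the picture viewer there is one more tool, called after "Call:" as a command line: name --argument value ..., lists and objects as JSON in quotes. jog_arm: Moves the arm, as the interface text tells. Its arguments: {"type":"object","properties":{"moves":{"type":"array","items":{"type":"object","properties":{"fingers":{"type":"number"},"slide":{"type":"array","items":{"type":"number"}},"angular":{"type":"array","items":{"type":"number"}}}}},"squeeze":{"type":"number"}},"required":["moves"]}

```bash
mkdir -p pics; cat > h.py <<'E'
from workcell import *
import numpy as np, cv2
from scipy.spatial.transform import Rotation as R
def ray(pic,px):
    f=pic["color"].shape[0]/2/np.tan(np.radians(pic["fovy"])/2)
    T=np.array(pic["world_from_camera"])
    d=T[:3,:3]@np.array([(px[0]-pic["cx"])/f,(px[1]-pic["cy"])/f,1.])
    return T[:3,3],d
def onz(pic,px,z):
    o,d=ray(pic,px); return (o+d*(z-o[2])/d[2])
def proj(pic,p):
    f=pic["color"].shape[0]/2/np.tan(np.radians(pic["fovy"])/2)
    T=np.linalg.inv(np.array(pic["world_from_camera"])); c=T[:3,:3]@np.array(p)+T[:3,3]
    return np.array([pic["cx"]+f*c[0]/c[2],pic["cy"]+f*c[1]/c[2]])
def save(pic,name,crop=None,s=1):
    im=pic["color"][...,::-1]
    if crop: im=im[crop[1]:crop[3],crop[0]:crop[2]]
    cv2.imwrite("pics/"+name,cv2.resize(im,None,fx=s,fy=s,interpolation=cv2.INTER_CUBIC))
E
python3 - <<'E'
from h import *
np.set_printoptions(precision=4,suppress=True)
Z=dict(block_handle=.05,block_mark=0,jig_corner=.012,jig=0,jar=0,can=0,red_paint=0,yellow_paint=0)
ims=[]
for n in("top","scene"):
    p=read_camera(n); ims.append(p["color"][...,::-1]); print(n,p["fovy"],np.array(p["world_from_camera"])[:3,3])
    for t in Z:
        for d in tip_of(t,p)[:4]: print(t,round(d["p"],2),np.round(d["point"],1),onz(p,d["point"],Z[t])[:2])
cv2.imwrite("pics/a.png",cv2.resize(np.vstack(ims),None,fx=.78,fy=.78))
cv2.imwrite("pics/top0.png",cv2.resize(ims[0],None,fx=1.56,fy=1.56,interpolation=cv2.INTER_CUBIC))
print(get_state())
E
```

```text
top 51.2284259157875 [ 0.3529 -0.0131  1.1811]
block_handle 0.9 [357.5 258.9] [ 0.3177 -0.2626]
block_handle 0.85 [392.3 307. ] [ 0.1903 -0.3555]
block_handle 0.66 [366.2 208.7] [ 0.4577 -0.2883]
block_mark 0.88 [333.7 265.3] [ 0.2963 -0.2051]
block_mark 0.78 [342.8 186.1] [ 0.5283 -0.2325]
jig_corner 0.88 [169.9 137.9] [0.6645 0.2871]
jig 0.97 [185.4 171.7] [0.564  0.2382]
jig 0.56 [343.4 186.4] [ 0.5274 -0.2343]
jar 0.58 [360.1 209.8] [ 0.4588 -0.2826]
jar 0.55 [337.5 121.1] [ 0.7267 -0.2176]
can 0.87 [255.2 104.9] [0.7747 0.0325]
can 0.44 [365.5 206.5] [ 0.4688 -0.2985]
can 0.16 [339.6 120. ] [ 0.7302 -0.224 ]
red_paint 0.44 [281.3 224.8] [ 0.4102 -0.0522]
yellow_paint 0.55 [258.8 219. ] [0.426  0.0143]
yellow_paint 0.43 [279.1 226.2] [ 0.406  -0.0458]
scene 54.0952561207945 [ 1.0217 -0.5472  0.737 ]
block_handle 0.79 [165.9 255.1] [ 0.4625 -0.2816]
block_handle 0.78 [ 80.4 213.3] [ 0.1764 -0.3503]
block_handle 0.75 [140.6 222.4] [ 0.325  -0.2608]
block_mark 0.8 [194.6 273.1] [ 0.5188 -0.2488]
block_mark 0.65 [ 98.5 213.6] [ 0.1547 -0.3014]
block_mark 0.64 [153.5 222.3] [ 0.3006 -0.2155]
jig_corner 0.69 [363.1 185.6] [0.6502 0.2957]
jar 0.91 [263.  319.9] [ 0.7233 -0.2281]
can 0.57 [351.9 264.1] [0.7817 0.0293]
red_paint 0.86 [225.  208.5] [ 0.4065 -0.0439]
yellow_paint 0.53 [242.9 203.6] [0.4299 0.0054]
{'clock': 0.9, 'joint_pos': array([-1.2616,  0.3131,  0.0461,  1.3036,  0.    ,  1.4312]), 'qvel': array([-0.    ,  0.0012,  0.0002, -0.0002, -0.0007,  0.0015]), 'tau': array([ -0.0004, -48.0447,  29.8814,   0.0001,   0.    ,  -0.    ]), 'tcp_pos': array([ 0.2495, -0.5181,  0.2424]), 'orientation': array([0.0001, 0.9749, 0.2225, 0.    ]), 'wrist_force': array([-0.6284,  0.1654, -0.4309]), 'ft_torque': array([0.0397, 0.0285, 0.0287]), 'grip_force': 0.0, 'finger_gap': 0.08566959613851084}
```

View pics/top0.png

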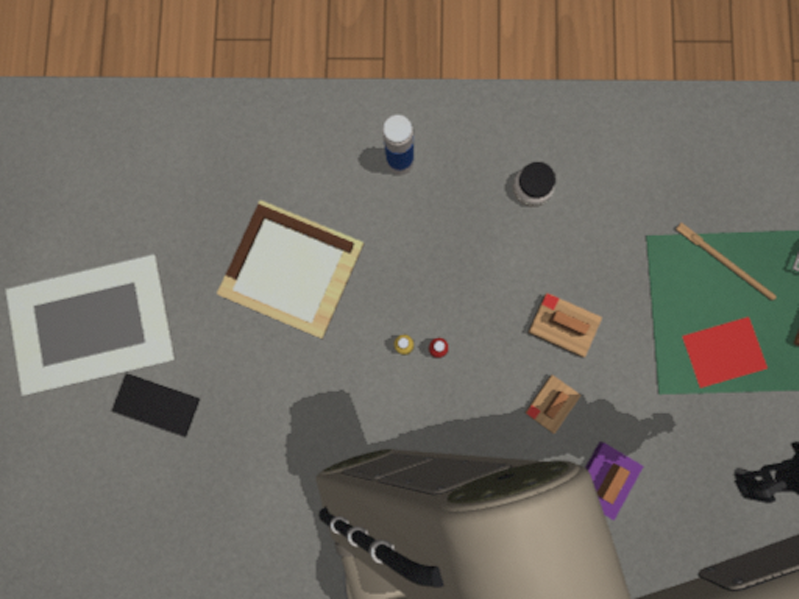

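View pics/a.png

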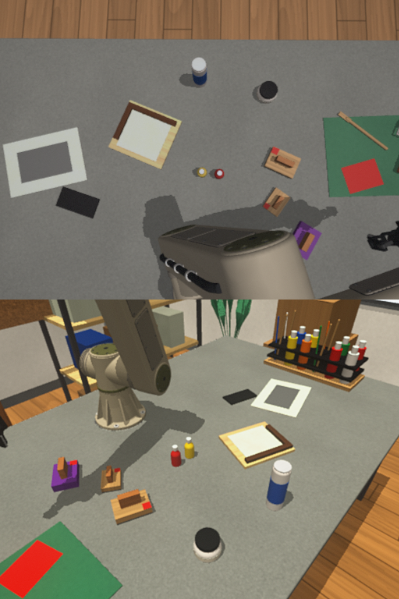

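Candidates for the block (top picture px): the big pale block with red corner at (366,208), the small pale one at (357,259), and the purple one at (392,307). By the description I choose the big one at (366,208). The jig is at (185,171), with its stop corner upper left at (170,137); the grey/white frame at (57,208) is a look-alike. I'll check the block in a close crop and fit silhouettes in both cameras.

```bash
cat > fit.py <<'E'
from h import *
from scipy.optimize import minimize
def box(x0,x1,y0,y1,z0,z1): return [(x,y,z) for x in(x0,x1) for y in(y0,y1) for z in(z0,z1)]
BLOCK=[box(-.04,.04,-.055,.055,0,.028),box(-.01,.01,-.032,.032,.028,.072)]
JIG=[box(-.1,.1,-.11,.11,0,.012)]
S=4
def pts(pic,b,q):
    c,s=np.cos(q[2]),np.sin(q[2]); h=q[3] if len(q)>3 else 0
    return np.array([proj(pic,(q[0]+c*x-s*y,q[1]+s*x+c*y,z+h)) for x,y,z in b])
def sil(pic,boxes,q):
    m=np.zeros((384*S,512*S),np.uint8)
    for b in boxes:
        P=((pts(pic,b,q)+.5)*S*16).astype(np.int32)
        cv2.fillConvexPoly(m,cv2.convexHull(P),1,shift=4)
    return cv2.resize(m.astype(np.float32),(512,384),interpolation=cv2.INTER_AREA)
def mask(pic,seed,hull,rad=45,thr=70):
    hsv=cv2.cvtColor(pic["color"],cv2.COLOR_RGB2HSV)
    m=((hsv[...,1]>thr)&(hsv[...,2]>30)).astype(np.uint8)
    n,l,st,ce=cv2.connectedComponentsWithStats(m)
    k=min((i for i in range(1,n) if st[i,4]>60),key=lambda i:np.linalg.norm(ce[i]-seed))
    m=(l==k).astype(np.uint8)
    c,_=cv2.findContours(m,cv2.RETR_EXTERNAL,cv2.CHAIN_APPROX_NONE)
    c=max(c,key=len); o=np.zeros_like(m)
    cv2.fillPoly(o,[cv2.convexHull(c) if hull else c],1)
    return o.astype(np.float32)
def fit(pics,masks,boxes,q0):
    w=np.array([.01,.01,.05])
    f=lambda d:sum(np.abs(sil(p,boxes,np.array(q0)+d*w)-m).sum()/m.sum() for p,m in zip(pics,masks))
    r=minimize(f,np.zeros(3),method="Nelder-Mead",options=dict(initial_simplex=np.vstack([np.zeros(3),np.eye(3)]),xatol=.01,fatol=1e-5))
    return np.array(q0)+r.x*w,r.fun
def draw(pic,boxes,q,name,crop,s=6):
    im=cv2.resize(pic["color"][crop[1]:crop[3],crop[0]:crop[2],::-1],None,fx=s,fy=s,interpolation=cv2.INTER_CUBIC)
    for b in boxes:
        P=(pts(pic,b,q)-np.array(crop[:2])+.5)*s
        cv2.polylines(im,[cv2.convexHull(P.astype(np.int32))],True,(255,0,255),1)
    if name: cv2.imwrite("pics/"+name,im)
    return im
E
python3 - <<'E'
from fit import *
t,s=read_camera("top"),read_camera("scene")
P={}
for nm,B,q0,seeds,h in(("block",BLOCK,(.46,-.285,-.45),((364,208),(168,260)),0),("jig",JIG,(.56,.235,-.42),((185,172),(330,187)),1)):
    ms=[mask(p,np.array(sd),h) for p,sd in zip((t,s),seeds)]
    for sel in([0],[1],[0,1]):
        q,f=fit([(t,s)[i] for i in sel],[ms[i] for i in sel],B,q0); print(nm,sel,q.round(4),round(f,3),[m.sum() for m in ms])
    P[nm]=q
J=JIG+[box(.07,.09,-.115+.0,.085,.012,.026)]
a=[draw(t,BLOCK,P["block"],0,(335,180,395,235)),draw(s,BLOCK,P["block"],0,(135,230,205,285),5)]
b=[draw(t,JIG,P["jig"],0,(130,120,240,220),3),draw(s,JIG,P["jig"],0,(270,150,390,220),3)]
o=np.zeros((600,800,3),np.uint8)
for im,x,y in((a[0],0,0),(a[1],400,0),(b[0],0,300),(b[1],400,300)): 
    im=im[:300,:400]; o[y:y+im.shape[0],x:x+im.shape[1]]=im
cv2.imwrite("pics/b.png",o)
E
```

```text
block [0] [ 0.4637 -0.2836 -0.4205] 0.043 [np.float32(1130.0), np.float32(1674.0)]
block [1] [ 0.4598 -0.281  -0.4105] 0.047 [np.float32(1130.0), np.float32(1674.0)]
block [0, 1] [ 0.4624 -0.2824 -0.4142] 0.125 [np.float32(1130.0), np.float32(1674.0)]
jig [0] [ 0.5623  0.2362 -0.3807] 0.015 [np.float32(4941.0), np.float32(3582.0)]
jig [1] [ 0.5616  0.237  -0.3801] 0.056 [np.float32(4941.0), np.float32(3582.0)]
jig [0, 1] [ 0.5622  0.2363 -0.3788] 0.072 [np.float32(4941.0), np.float32(3582.0)]
```

View pics/b.png

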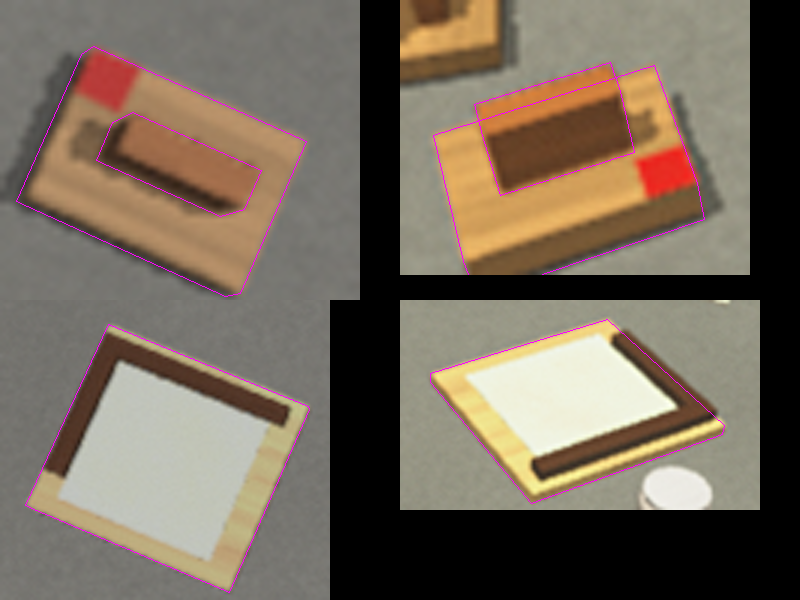

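The crop confirms the large pale block: the red corner is at its upper left and the outlines fit. The jig is also fitted, with its corner at the upper left. Next, the approach numbers.

```bash
cat > go.py <<'E'
from h import *
def go(p,yaw):  # yaw: world angle of tool y
    s=get_state(); q=s["orientation"]; r=R.from_quat([q[1],q[2],q[3],q[0]])
    T=np.array([[-np.sin(yaw),np.cos(yaw),0],[np.cos(yaw),np.sin(yaw),0],[0,0,-1]]).T
    T[:,0]=np.cross(T[:,1],T[:,2])
    print("t",s["clock"],"tcp",s["tcp_pos"].round(4),"slide",(r.inv().apply(np.array(p)-s["tcp_pos"])*1000).round(1),"ang",np.degrees((r.inv()*R.from_matrix(T)).as_rotvec()).round(2),"F",s["wrist_force"].round(2),"gap",s["finger_gap"].round(4),s["grip_force"],"q",s["joint_pos"].round(2))
E
python3 -c "
from go import *
go((.4624,-.2824,.16),-.414)"
```

```text
Traceback (most recent call last):
  File "go.py", line 6, in go
    print("t",s["clock"],"tcp",s["tcp_pos"].round(4),"slide",(r.inv().apply(np.array(p)-s["tcp_pos"])*1000).round(1),"ang",np.degrees((r.inv()*R.from_matrix(T)).as_rotvec()).round(2),"F",s["wrist_force"].round(2),"gap",s["finger_gap"].round(4),s["grip_force"],"q",s["joint_pos"].round(2))
                                                                                                                                                                                                                           ^^^^^^^^^^^^^^^^^^^^^
AttributeError: 'float' object has no attribute 'round'
```

```bash
sed -i 's/s\["finger_gap"\].round(4)/round(s["finger_gap"],4)/' go.py
python3 -c "
from go import *
go((.4624,-.2824,.16),-.414)"
```

```text
t 1.0 tcp [ 0.2495 -0.5181  0.2423] slide [ 294.1 -120.    82.3] ang [  0.     0.   -40.56] F [ 0.74 -0.02  0.31] gap 0.0857 0.0 q [-1.26  0.31  0.05  1.3  -0.    1.43]
```

Call:
jog_arm --moves '[{"slide": [37, -15, 10], "angular": [0, 0, -5], "fingers": 0}, {"slide": [74, -30, 20], "angular": [0, 0, -10], "fingers": 0}, {"slide": [110, -45, 30], "angular": [0, 0, -15], "fingers": 0}, {"slide": [147, -60, 41], "angular": [0, 0, -20], "fingers": 0}, {"slide": [184, -75, 51], "angular": [0, 0, -25], "fingers": 0}, {"slide": [220, -90, 62], "angular": [0, 0, -30], "fingers": 0}, {"slide": [257, -105, 72], "angular": [0, 0, -35], "fingers": 0}, {"slide": [294, -120, 82], "angular": [0, 0, -40.5], "fingers": 0}, {"slide": [294, -120, 82], "angular": [0, 0, -40.5], "fingers": 0}, {"slide": [294, -120, 82], "angular": [0, 0, -40.5], "fingers": 0}]'

```text
clock: 1.83
tcp_pos: [0.4631, -0.2803, 0.1597]
orientation: [-0.001, 0.837, 0.548, -0.0]
wrist_force: [-0.1, -0.4, 0.7]
finger_gap: 0.0852
grip_force: 0.0
```

```bash
python3 -c "
from go import *
go((.4624,-.2824,.046),-.414)"
```

```text
t 1.8333 tcp [ 0.4631 -0.2803  0.1597] slide [ -2.2   0.4 113.7] ang [-0.08 -0.01  0.17] F [-0.06 -0.37  0.72] gap 0.0852 0.0 q [-0.69  0.29 -0.19  1.09 -0.    1.29]
```

Call:
jog_arm --moves '[{"slide": [-1, 0, 30], "fingers": 0}, {"slide": [-1, 0, 60], "fingers": 0}, {"slide": [-1, 0, 85], "fingers": 0}, {"slide": [-1, 0, 105], "fingers": 0}, {"slide": [-1, 0, 113], "fingers": 0}, {"slide": [-1, 0, 113], "fingers": 0}, {"slide": [-1, 0, 113], "fingers": 0}]'

```text
schema error: expected keys fingers, slide, angular
```

Call:
jog_arm --moves '[{"fingers": 1}, {"fingers": 1}, {"fingers": 1}, {"fingers": 1}, {"fingers": 1}, {"fingers": 1}, {"fingers": 1}, {"fingers": 1}, {"fingers": 1}, {"fingers": 1}]' --squeeze 60

```text
schema error: expected keys fingers, slide, angular
```

```bash
python3 - <<'E'
from fit import *
from go import go
go((.4624,-.2824,.18),-.414)
t=read_camera("top"); s=read_camera("scene")
o=np.zeros((400,800,3),np.uint8)
for p,c,x in((t,(315,150,405,240),0),(s,(115,200,205,290),400)): o[:,x:x+400]=cv2.resize(p["color"][c[1]:c[3],c[0]:c[2],::-1],(400,400))
cv2.imwrite("pics/c.png",o)
E
```

```text
t 1.8333 tcp [ 0.4631 -0.2803  0.1597] slide [ -2.2   0.2 -20.3] ang [-0.08 -0.01  0.17] F [-0.06 -0.37  0.72] gap 0.0852 0.0 q [-0.69  0.29 -0.19  1.09 -0.    1.29]
```

View pics/c.png

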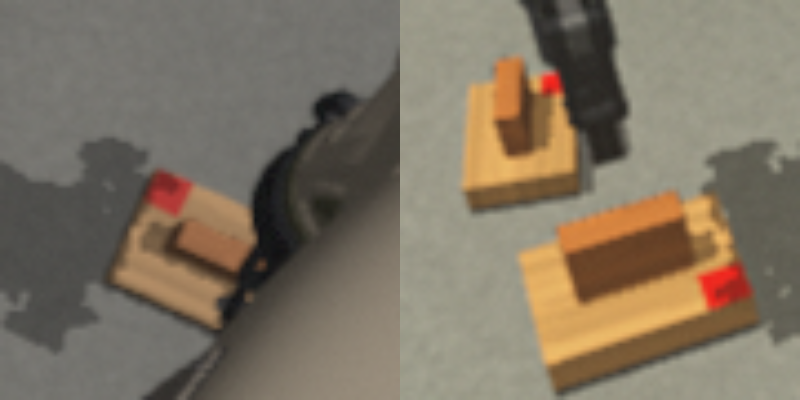

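The picture shows the block undisturbed with the gripper above it; the move rows were refused because they lacked keys. I'll redo them.

Call:
jog_arm --moves '[{"slide": [-1, 0, 30], "angular": [0, 0, 0], "fingers": 0}, {"slide": [-1, 0, 60], "angular": [0, 0, 0], "fingers": 0}, {"slide": [-1, 0, 80], "angular": [0, 0, 0], "fingers": 0}, {"slide": [-1, 0, 95], "angular": [0, 0, 0], "fingers": 0}, {"slide": [-1, 0, 105], "angular": [0, 0, 0], "fingers": 0}, {"slide": [-1, 0, 113], "angular": [0, 0, 0], "fingers": 0}, {"slide": [-1, 0, 113], "angular": [0, 0, 0], "fingers": 0}, {"slide": [-1, 0, 113], "angular": [0, 0, 0], "fingers": 0}]'

```text
clock: 2.6
tcp_pos: [0.4618, -0.2842, 0.0478]
orientation: [0.0, 0.838, 0.546, 0.0]
wrist_force: [-0.2, -0.7, -0.4]
finger_gap: 0.0853
grip_force: 0.0
```

Call:
jog_arm --moves '[{"slide": [0, 0, 0], "angular": [0, 0, 0], "fingers": 1}, {"slide": [0, 0, 0], "angular": [0, 0, 0], "fingers": 1}, {"slide": [0, 0, 0], "angular": [0, 0, 0], "fingers": 1}, {"slide": [0, 0, 0], "angular": [0, 0, 0], "fingers": 1}, {"slide": [0, 0, 0], "angular": [0, 0, 0], "fingers": 1}, {"slide": [0, 0, 0], "angular": [0, 0, 0], "fingers": 1}, {"slide": [0, 0, 0], "angular": [0, 0, 0], "fingers": 1}, {"slide": [0, 0, 0], "angular": [0, 0, 0], "fingers": 1}, {"slide": [0, 0, 0], "angular": [0, 0, 0], "fingers": 1}, {"slide": [0, 0, 0], "angular": [0, 0, 0], "fingers": 1}]' --squeeze 60

```text
clock: 3.43
tcp_pos: [0.4622, -0.2834, 0.0477]
orientation: [0.0, 0.838, 0.546, 0.0]
wrist_force: [-0.1, 0.2, 5.5]
finger_gap: 0.0197
grip_force: 59.7
```

```bash
python3 -c "
from go import *
go((.4624,-.2824,.17),-.414)"
```

```text
t 3.4333 tcp [ 0.4622 -0.2834  0.0477] slide [ 1.000e+00 -1.000e-01 -1.223e+02] ang [ 0.04  0.01 -0.06] F [-0.06  0.15  5.53] gap 0.0197 59.666767716407776 q [-0.7   0.39 -0.35  0.83  0.    1.29]
```

Call:
jog_arm --moves '[{"slide": [0, 0, -10], "angular": [0, 0, 0], "fingers": 1}, {"slide": [0, 0, -30], "angular": [0, 0, 0], "fingers": 1}, {"slide": [0, 0, -60], "angular": [0, 0, 0], "fingers": 1}, {"slide": [0, 0, -90], "angular": [0, 0, 0], "fingers": 1}, {"slide": [0, 0, -115], "angular": [0, 0, 0], "fingers": 1}, {"slide": [0, 0, -130], "angular": [0, 0, 0], "fingers": 1}, {"slide": [0, 0, -130], "angular": [0, 0, 0], "fingers": 1}, {"slide": [0, 0, -130], "angular": [0, 0, 0], "fingers": 1}, {"slide": [0, 0, -130], "angular": [0, 0, 0], "fingers": 1}]'

```text
clock: 4.18
tcp_pos: [0.4611, -0.2827, 0.1759]
orientation: [-0.001, 0.838, 0.546, -0.0]
wrist_force: [-0.9, -0.8, -2.1]
finger_gap: 0.0191
grip_force: 59.1
```

```bash
python3 -c "
from go import *
go((.5856,.2463,.176),-.381)
go((.52,-.03,.176),-.395)"
```

```text
t 4.1833 tcp [ 0.4611 -0.2827  0.1759] slide [ 5.343e+02 -9.950e+01  4.000e-01] ang [-0.13 -0.03 -1.96] F [-0.89 -0.77 -2.11] gap 0.0191 59.064804911613464 q [-0.7   0.28 -0.17  1.13 -0.    1.29]
t 4.1833 tcp [ 0.4611 -0.2827  0.1759] slide [ 2.55e+02 -4.81e+01  2.00e-01] ang [-0.13 -0.03 -1.16] F [-0.89 -0.77 -2.11] gap 0.0191 59.064804911613464 q [-0.7   0.28 -0.17  1.13 -0.    1.29]
```

Call:
jog_arm --moves '[{"slide": [15, -3, 0], "angular": [0, 0, 0], "fingers": 1}, {"slide": [40, -7, 0], "angular": [0, 0, 0], "fingers": 1}, {"slide": [70, -13, 0], "angular": [0, 0, 0], "fingers": 1}, {"slide": [100, -19, 0], "angular": [0, 0, 0], "fingers": 1}, {"slide": [130, -24, 0], "angular": [0, 0, 0], "fingers": 1}, {"slide": [160, -30, 0], "angular": [0, 0, 0], "fingers": 1}, {"slide": [190, -35, 0], "angular": [0, 0, -0.5], "fingers": 1}, {"slide": [220, -41, 0], "angular": [0, 0, -1], "fingers": 1}, {"slide": [250, -47, 0], "angular": [0, 0, -1.5], "fingers": 1}, {"slide": [280, -52, 0], "angular": [0, 0, -2], "fingers": 1}]'

```text
clock: 5.02
tcp_pos: [0.5258, -0.0044, 0.1751]
orientation: [-0.001, 0.828, 0.561, -0.002]
wrist_force: [0.3, 0.3, -1.5]
finger_gap: 0.0192
grip_force: 58.9
```

Call:
jog_arm --moves '[{"slide": [30, -5, 0], "angular": [0, 0, 0], "fingers": 1}, {"slide": [60, -10, 0], "angular": [0, 0, 0], "fingers": 1}, {"slide": [90, -15, 0], "angular": [0, 0, 0], "fingers": 1}, {"slide": [120, -20, 0], "angular": [0, 0, 0], "fingers": 1}, {"slide": [150, -25, 0], "angular": [0, 0, 0], "fingers": 1}, {"slide": [180, -30, 0], "angular": [0, 0, 0], "fingers": 1}, {"slide": [210, -34, 0], "angular": [0, 0, 0], "fingers": 1}, {"slide": [235, -36, 0], "angular": [0, 0, 0], "fingers": 1}, {"slide": [248, -37, 0], "angular": [0, 0, 0], "fingers": 1}, {"slide": [252, -37, 0], "angular": [0, 0, 0], "fingers": 1}]'

```text
clock: 5.85
tcp_pos: [0.5857, 0.2434, 0.1749]
orientation: [-0.001, 0.827, 0.562, -0.002]
wrist_force: [-0.3, 0.5, -1.6]
finger_gap: 0.0193
grip_force: 58.9
```

Call:
jog_arm --moves '[{"slide": [0, 0, 0], "angular": [0, 0, 0], "fingers": 1}, {"slide": [0, 0, 0], "angular": [0, 0, 0], "fingers": 1}, {"slide": [0, 0, 0], "angular": [0, 0, 0], "fingers": 1}, {"slide": [0, 0, 0], "angular": [0, 0, 0], "fingers": 1}]'

```text
clock: 6.18
tcp_pos: [0.5862, 0.2401, 0.1773]
orientation: [0.0, 0.828, 0.56, -0.0]
wrist_force: [-0.8, -0.3, -2.2]
finger_gap: 0.0194
grip_force: 58.9
```

```bash
python3 - <<'E'
from fit import *
from go import go
go((.5856,.2463,.09),-.381)
t,s=read_camera("top"),read_camera("scene")
st=get_state(); p=st["tcp_pos"]
q=np.array([p[0],p[1],-.381,p[2]-.0477])
for pic in(t,s): print([ (d["point"],round(d["p"],2)) for n in("block_mark","block_handle") for d in tip_of(n,pic)[:3]], proj(pic,(p[0],p[1],p[2])))
o=np.zeros((400,800,3),np.uint8)
for pic,x in((t,0),(s,400)):
    c=proj(pic,(p[0],p[1],.1)).astype(int); c=np.clip(c,50,[460,330])
    o[:,x:x+400]=draw(pic,BLOCK,q,0,(c[0]-50,c[1]-50,c[0]+50,c[1]+50),4)
cv2.imwrite("pics/d.png",o)
E
```

```text
t 6.1833 tcp [0.5862 0.2401 0.1773] slide [ 5.5 -2.9 87.3] ang [-0.01  0.03 -0.06] F [-0.84 -0.26 -2.24] gap 0.0194 58.92009794712067 q [ 0.26  0.45  0.09  1.21 -0.    2.22]
[([332.0, 265.1], 0.93), ([369.4, 314.0], 0.84), ([168.6, 137.3], 0.58), ([358.3, 258.5], 0.91), ([169.7, 149.6], 0.66), ([390.3, 305.1], 0.58)] [170.83883576 150.73417351]
[([97.3, 215.4], 0.97), ([155.7, 220.2], 0.75), ([77.9, 213.7], 0.97), ([138.3, 224.9], 0.76), ([341.1, 139.4], 0.74)] [341.83093104 138.40870741]
```

View pics/d.png

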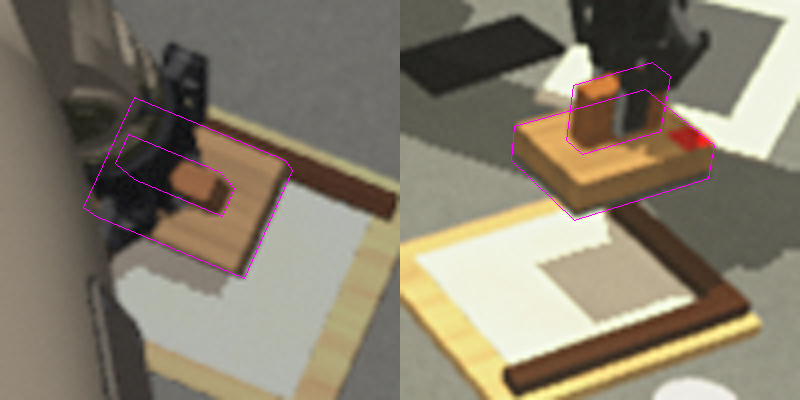

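The block hangs level and centred as predicted (outline matches in both views), 9 mm and 17 mm short of the stops. I'll lower it now, slowly near the board.

Call:
jog_arm --moves '[{"slide": [0, 0, 20], "angular": [0, 0, 0], "fingers": 1}, {"slide": [0, 0, 45], "angular": [0, 0, 0], "fingers": 1}, {"slide": [0, 0, 70], "angular": [0, 0, 0], "fingers": 1}, {"slide": [0, 0, 90], "angular": [0, 0, 0], "fingers": 1}, {"slide": [0, 0, 103], "angular": [0, 0, 0], "fingers": 1}, {"slide": [0, 0, 110], "angular": [0, 0, 0], "fingers": 1}, {"slide": [0, 0, 112], "angular": [0, 0, 0], "fingers": 1}, {"slide": [0, 0, 112], "angular": [0, 0, 0], "fingers": 1}, {"slide": [0, 0, 112], "angular": [0, 0, 0], "fingers": 1}, {"slide": [0, 0, 112], "angular": [0, 0, 0], "fingers": 1}]'

```text
clock: 7.32
tcp_pos: [0.5874, 0.2418, 0.0667]
orientation: [0.0, 0.828, 0.561, 0.001]
wrist_force: [-0.0, 0.4, -1.8]
finger_gap: 0.0192
grip_force: 58.9
```

Call:
jog_arm --moves '[{"slide": [0, 0, 1], "angular": [0, 0, 0], "fingers": 1}, {"slide": [0, 0, 2], "angular": [0, 0, 0], "fingers": 1}, {"slide": [0, 0, 3], "angular": [0, 0, 0], "fingers": 1}, {"slide": [0, 0, 3], "angular": [0, 0, 0], "fingers": 1}, {"slide": [0, 0, 3], "angular": [0, 0, 0], "fingers": 1}]'

```text
clock: 7.73
tcp_pos: [0.5864, 0.2415, 0.0623]
orientation: [0.0, 0.828, 0.561, -0.0]
wrist_force: [1.3, 0.3, -1.4]
finger_gap: 0.0197
grip_force: 58.9
```

Call:
jog_arm --moves '[{"slide": [0, 0, 1], "angular": [0, 0, 0], "fingers": 1}, {"slide": [0, 0, 2], "angular": [0, 0, 0], "fingers": 1}, {"slide": [0, 0, 2], "angular": [0, 0, 0], "fingers": 1}, {"slide": [0, 0, 2], "angular": [0, 0, 0], "fingers": 1}]'

```text
clock: 8.07
tcp_pos: [0.5863, 0.2415, 0.0601]
orientation: [0.0, 0.828, 0.561, -0.0]
wrist_force: [0.6, -0.1, -2.8]
finger_gap: 0.0192
grip_force: 58.9
```

Call:
jog_arm --moves '[{"slide": [0, 0, 0.5], "angular": [0, 0, 0], "fingers": 1}, {"slide": [0, 0, 1], "angular": [0, 0, 0], "fingers": 1}, {"slide": [0, 0, 1], "angular": [0, 0, 0], "fingers": 1}, {"slide": [0, 0, 1], "angular": [0, 0, 0], "fingers": 1}]'

```text
clock: 8.4
tcp_pos: [0.5865, 0.2416, 0.0597]
orientation: [0.0, 0.828, 0.561, 0.0]
wrist_force: [-1.1, 0.0, 2.7]
finger_gap: 0.0194
grip_force: 59.4
```

Board contact. Tool x is now jig y (short stop, ~16 mm away) and tool y is jig x (long stop, ~9 mm away).

Call:
jog_arm --moves '[{"slide": [3, 1.5, 0], "angular": [0, 0, 0], "fingers": 1}, {"slide": [6, 3, 0], "angular": [0, 0, 0], "fingers": 1}, {"slide": [9, 4.5, 0], "angular": [0, 0, 0], "fingers": 1}, {"slide": [11, 5.5, 0], "angular": [0, 0, 0], "fingers": 1}, {"slide": [12, 6, 0], "angular": [0, 0, 0], "fingers": 1}, {"slide": [12, 6, 0], "angular": [0, 0, 0], "fingers": 1}, {"slide": [12, 6, 0], "angular": [0, 0, 0], "fingers": 1}]'

```text
clock: 8.98
tcp_pos: [0.5971, 0.2509, 0.0597]
orientation: [0.0, 0.828, 0.561, 0.0]
wrist_force: [-0.7, -1.4, 5.2]
finger_gap: 0.0192
grip_force: 60.0
```

Call:
jog_arm --moves '[{"slide": [0, 1, 0], "angular": [0, 0, 0], "fingers": 1}, {"slide": [0, 2, 0], "angular": [0, 0, 0], "fingers": 1}, {"slide": [0, 2, 0], "angular": [0, 0, 0], "fingers": 1}, {"slide": [0, 2, 0], "angular": [0, 0, 0], "fingers": 1}]'

```text
clock: 9.32
tcp_pos: [0.5986, 0.2505, 0.0597]
orientation: [-0.0, 0.828, 0.561, 0.0]
wrist_force: [-2.6, 0.8, 5.7]
finger_gap: 0.0197
grip_force: 59.9
```

```bash
cat > st.py <<'E'
from go import *
def st():
    s=get_state(); q=s["orientation"]; r=R.from_quat([q[1],q[2],q[3],q[0]])
    print("clock",s["clock"],"F tool",r.inv().apply(s["wrist_force"]).round(2),"M",r.inv().apply(s["ft_torque"]).round(3))
    go((.6012,.2530,.0597),-.381)
st()
E
python3 st.py
```

```text
clock 9.3167 F tool [-0.27 -2.74 -5.7 ] M [ 0.653 -0.187  0.041]
t 9.3167 tcp [0.5986 0.2505 0.0597] slide [3.3 1.5 0. ] ang [ 0.01 -0.06  0.07] F [-2.65  0.76  5.7 ] gap 0.0197 59.92351233959198 q [ 0.27  0.56 -0.04  0.97  0.    2.22]
```

Call:
jog_arm --moves '[{"slide": [0, 0.5, 0], "angular": [0, 0, 0], "fingers": 1}, {"slide": [0, 1, 0], "angular": [0, 0, 0], "fingers": 1}, {"slide": [0, 1, 0], "angular": [0, 0, 0], "fingers": 1}, {"slide": [0, 1, 0], "angular": [0, 0, 0], "fingers": 1}]'

```text
clock: 9.65
tcp_pos: [0.5995, 0.2502, 0.0597]
orientation: [-0.0, 0.828, 0.561, 0.0]
wrist_force: [-2.9, 0.6, 5.2]
finger_gap: 0.0193
grip_force: 59.9
```

```bash
python3 st.py
```

```text
clock 9.65 F tool [-0.46 -2.91 -5.2 ] M [ 0.755 -0.185  0.049]
t 9.65 tcp [0.5995 0.2502 0.0597] slide [3.2 0.6 0. ] ang [-0.   -0.07  0.08] F [-2.87  0.65  5.2 ] gap 0.0193 59.93776738643646 q [ 0.27  0.56 -0.04  0.97  0.    2.22]
```

Call:
jog_arm --moves '[{"slide": [0, 0.5, 0], "angular": [0, 0, 0], "fingers": 1}, {"slide": [0, 1, 0], "angular": [0, 0, 0], "fingers": 1}, {"slide": [0, 1, 0], "angular": [0, 0, 0], "fingers": 1}, {"slide": [0, 1, 0], "angular": [0, 0, 0], "fingers": 1}]'

```text
clock: 9.98
tcp_pos: [0.6004, 0.2499, 0.0597]
orientation: [-0.0, 0.828, 0.561, 0.0]
wrist_force: [-3.3, 0.5, 6.2]
finger_gap: 0.0194
grip_force: 59.9
```

```bash
python3 st.py
```

```text
clock 9.9833 F tool [-0.75 -3.2  -6.19] M [ 0.645 -0.161 -0.064]
t 9.9833 tcp [0.6004 0.2499 0.0597] slide [ 3.2 -0.4  0. ] ang [-0.   -0.07  0.08] F [-3.26  0.48  6.19] gap 0.0194 59.92640733718872 q [ 0.27  0.56 -0.04  0.98  0.    2.22]
```

Call:
jog_arm --moves '[{"slide": [0, 0.5, 0], "angular": [0, 0, 0], "fingers": 1}, {"slide": [0, 1, 0], "angular": [0, 0, 0], "fingers": 1}, {"slide": [0, 1, 0], "angular": [0, 0, 0], "fingers": 1}, {"slide": [0, 1, 0], "angular": [0, 0, 0], "fingers": 1}]'

```text
clock: 10.32
tcp_pos: [0.6013, 0.2495, 0.0597]
orientation: [-0.0, 0.828, 0.561, 0.0]
wrist_force: [-2.0, 1.1, 5.6]
finger_gap: 0.0196
grip_force: 59.9
```

```bash
python3 st.py
```

```text
clock 10.3167 F tool [ 0.29 -2.29 -5.62] M [ 0.656 -0.115  0.029]
t 10.3167 tcp [0.6013 0.2495 0.0597] slide [ 3.2 -1.4 -0. ] ang [-0.   -0.07  0.08] F [-2.02  1.11  5.62] gap 0.0196 59.91909921169281 q [ 0.27  0.56 -0.03  0.98  0.    2.22]
```

Call:
jog_arm --moves '[{"slide": [0, 0.5, 0], "angular": [0, 0, 0], "fingers": 1}, {"slide": [0, 1, 0], "angular": [0, 0, 0], "fingers": 1}, {"slide": [0, 1, 0], "angular": [0, 0, 0], "fingers": 1}, {"slide": [0, 1, 0], "angular": [0, 0, 0], "fingers": 1}]'

```text
clock: 10.65
tcp_pos: [0.6017, 0.2493, 0.0597]
orientation: [-0.001, 0.828, 0.561, 0.0]
wrist_force: [-4.5, 0.8, 6.7]
finger_gap: 0.0195
grip_force: 60.1
```

```bash
python3 st.py
```

```text
clock 10.65 F tool [-0.89 -4.53 -6.65] M [ 0.901 -0.161  0.014]
t 10.65 tcp [0.6017 0.2493 0.0597] slide [ 3.2 -1.8 -0. ] ang [-0.06 -0.06  0.1 ] F [-4.53  0.84  6.65] gap 0.0195 60.08447706699371 q [ 0.27  0.56 -0.03  0.98  0.    2.22]
```

Call:
jog_arm --moves '[{"slide": [0.5, 0.5, 0], "angular": [0, 0, 0], "fingers": 1}, {"slide": [1, 0.5, 0], "angular": [0, 0, 0], "fingers": 1}, {"slide": [1.5, 0.5, 0], "angular": [0, 0, 0], "fingers": 1}, {"slide": [2, 0.5, 0], "angular": [0, 0, 0], "fingers": 1}, {"slide": [2, 0.5, 0], "angular": [0, 0, 0], "fingers": 1}, {"slide": [2, 0.5, 0], "angular": [0, 0, 0], "fingers": 1}]'

```text
clock: 11.15
tcp_pos: [0.6018, 0.2497, 0.0597]
orientation: [-0.0, 0.828, 0.561, -0.001]
wrist_force: [-7.4, -3.8, 9.6]
finger_gap: 0.019
grip_force: 60.4
```

```bash
python3 st.py
```

```text
clock 11.15 F tool [-6.25 -5.46 -9.54] M [ 0.992 -0.965 -0.132]
t 11.15 tcp [0.6018 0.2497 0.0597] slide [ 2.9 -1.8  0. ] ang [-0.1   0.11  0.06] F [-7.37 -3.77  9.56] gap 0.019 60.431336760520935 q [ 0.27  0.56 -0.03  0.98 -0.    2.22]
```

Call:
jog_arm --moves '[{"slide": [0.5, 0, 0], "angular": [0, 0, 0], "fingers": 1}, {"slide": [1, 0, 0], "angular": [0, 0, 0], "fingers": 1}, {"slide": [1, 0, 0], "angular": [0, 0, 0], "fingers": 1}, {"slide": [1, 0, 0], "angular": [0, 0, 0], "fingers": 1}]'

```text
clock: 11.48
tcp_pos: [0.6021, 0.2505, 0.0597]
orientation: [-0.0, 0.828, 0.561, -0.001]
wrist_force: [-7.6, -3.8, 9.6]
finger_gap: 0.0192
grip_force: 60.5
```

```bash
python3 st.py
```

```text
clock 11.4833 F tool [-6.37 -5.69 -9.61] M [ 0.977 -1.008 -0.093]
t 11.4833 tcp [0.6021 0.2505 0.0597] slide [ 2.  -1.8  0. ] ang [-0.11  0.12  0.06] F [-7.62 -3.79  9.64] gap 0.0192 60.542356967926025 q [ 0.27  0.56 -0.03  0.98 -0.    2.22]
```

Long stop touched; the block still slides along it. On to the short stop.

Call:
jog_arm --moves '[{"slide": [0.5, 0, 0], "angular": [0, 0, 0], "fingers": 1}, {"slide": [1, 0, 0], "angular": [0, 0, 0], "fingers": 1}, {"slide": [1, 0, 0], "angular": [0, 0, 0], "fingers": 1}, {"slide": [1, 0, 0], "angular": [0, 0, 0], "fingers": 1}]'

```text
clock: 11.82
tcp_pos: [0.6023, 0.2508, 0.0598]
orientation: [0.0, 0.828, 0.561, -0.002]
wrist_force: [-8.1, -5.9, 10.4]
finger_gap: 0.0195
grip_force: 60.6
```

```bash
python3 st.py
```

```text
clock 11.8167 F tool [ -8.55  -5.35 -10.36] M [ 1.    -1.357 -0.053]
t 11.8167 tcp [0.6023 0.2508 0.0598] slide [ 1.7 -1.8  0.1] ang [-0.11  0.19  0.04] F [-8.11 -5.93 10.4 ] gap 0.0195 60.637823939323425 q [ 0.27  0.57 -0.02  0.98 -0.    2.22]
```

Call:
jog_arm --moves '[{"slide": [0.5, 0, 0], "angular": [0, 0, 0], "fingers": 1}, {"slide": [1, 0, 0], "angular": [0, 0, 0], "fingers": 1}, {"slide": [1, 0, 0], "angular": [0, 0, 0], "fingers": 1}, {"slide": [1, 0, 0], "angular": [0, 0, 0], "fingers": 1}]'

```text
clock: 12.15
tcp_pos: [0.6024, 0.2509, 0.0599]
orientation: [0.001, 0.828, 0.561, -0.003]
wrist_force: [-8.6, -8.7, 12.7]
finger_gap: 0.0194
grip_force: 60.9
```

```bash
python3 st.py
```

```text
clock 12.15 F tool [-11.37  -4.74 -12.63] M [ 0.932 -1.898 -0.191]
t 12.15 tcp [0.6024 0.2509 0.0599] slide [ 1.5 -1.9  0.2] ang [-0.11  0.29  0.02] F [-8.58 -8.74 12.7 ] gap 0.0194 60.91267168521881 q [ 0.27  0.57 -0.02  0.99 -0.    2.22]
```

Call:
jog_arm --moves '[{"slide": [0.5, 0.5, -0.5], "angular": [0, 0, 0], "fingers": 1}, {"slide": [1, 1, -0.5], "angular": [0, 0, 0], "fingers": 1}, {"slide": [1, 1.5, -0.5], "angular": [0, 0, 0], "fingers": 1}, {"slide": [1, 2, -0.5], "angular": [0, 0, 0], "fingers": 1}, {"slide": [1, 2, -0.5], "angular": [0, 0, 0], "fingers": 1}, {"slide": [1, 2, -0.5], "angular": [0, 0, 0], "fingers": 1}]'

```text
clock: 12.65
tcp_pos: [0.6025, 0.2509, 0.06]
orientation: [-0.0, 0.828, 0.561, -0.004]
wrist_force: [-14.6, -7.5, 15.2]
finger_gap: 0.0194
grip_force: 61.3
```

```bash
python3 st.py; python3 - <<'E'
from fit import *
t,s=read_camera("top"),read_camera("scene")
c=proj(s,(.62,.26,.03)).astype(int); d=proj(t,(.6,.25,.03)).astype(int)
o=np.zeros((400,800,3),np.uint8)
for pic,e,x in((t,d,0),(s,c,400)): o[:,x:x+400]=draw(pic,[],0,0,(e[0]-33,e[1]-33,e[0]+34,e[1]+34),6)[:400,:400]
cv2.imwrite("pics/e.png",o)
E
```

```text
clock 12.65 F tool [-12.45 -10.86 -15.11] M [ 1.738 -2.349 -0.194]
t 12.65 tcp [0.6025 0.2509 0.06  ] slide [ 1.5 -1.9  0.3] ang [-0.3   0.4   0.04] F [-14.59  -7.47  15.25] gap 0.0194 61.25538110733032 q [ 0.27  0.57 -0.02  0.99 -0.    2.22]
```

View pics/e.png

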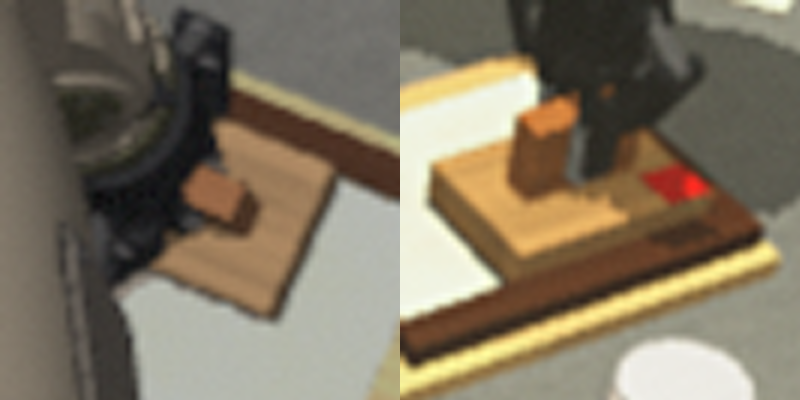

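The picture shows the block flat against both dark stops, with its red corner in the stop corner (scene crop ~(700,185)). I'll press a little more for margin, let it settle and hand in.

Call:
jog_arm --moves '[{"slide": [0.5, 0.5, 0], "angular": [0, 0, 0], "fingers": 1}, {"slide": [1, 0.5, 0], "angular": [0, 0, 0], "fingers": 1}, {"slide": [1.5, 0.5, 0], "angular": [0, 0, 0], "fingers": 1}, {"slide": [1.5, 0.5, 0], "angular": [0, 0, 0], "fingers": 1}, {"slide": [1.5, 0.5, 0], "angular": [0, 0, 0], "fingers": 1}, {"slide": [1.5, 0.5, 0], "angular": [0, 0, 0], "fingers": 1}, {"slide": [1.5, 0.5, 0], "angular": [0, 0, 0], "fingers": 1}, {"slide": [1.5, 0.5, 0], "angular": [0, 0, 0], "fingers": 1}]'

```text
clock: 13.42
tcp_pos: [0.6025, 0.251, 0.0601]
orientation: [0.0, 0.828, 0.561, -0.006]
wrist_force: [-17.0, -12.9, 18.1]
finger_gap: 0.0196
grip_force: 61.6
```

```bash
python3 st.py
```

```text
clock 13.4167 F tool [-18.5  -11.08 -17.87] M [ 1.911 -3.038 -0.258]
t 13.4167 tcp [0.6025 0.251  0.0601] slide [ 1.4 -2.   0.4] ang [-0.35  0.55  0.02] F [-16.99 -12.94  18.11] gap 0.0196 61.60772681236267 q [ 0.27  0.57 -0.01  1.   -0.    2.23]
```

Nothing moved while the force rose by 6 N along x, so both contacts are firm and well below 40 N.

```bash
python3 -c "
from workcell import *
print(hand_in())"
```

```text
the job is handed in; nothing more can be done
None
```

The job is handed in, with no pass/fail result returned: the block lies flat on the paper, red corner in the stop corner, still gripped and pressing both stops (about 18 N and 11 N total push at the wrist).

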